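# Press the cap home on a vial with the star-handled bench press

### The job

The vial standing in the bench press's sliding nest has its press-on cap only started: push the slide fully in under the ram, then wind the ram down with the star handle, spoke after spoke, until you feel the cap go fully home, and stop there, because the glass breaks if the ram is forced after the cap has bottomed. Then wind the star back until the ram stands at least 20 mm clear above the cap, leaving the slide in. Do not touch the vial or its cap with the gripper and leave the things standing around where they are.

Things in the scene. Friction and masses are not known exactly. Their poses are not given: they have to be found in the camera images.
- press: grey cast-iron bench rack press, bolted down: base plate 270 x 150 x 22 mm, column at the back, head 66 mm wide whose underside is 165 mm and top 240 mm above the bench. Origin on the bench straight below the ram; x from its open front towards its column (away from the robot), y left, z up. The ram's top stands up to 313 mm above the bench
- hub (a point): centre of the press's star handle, 26 mm behind, 115 mm right of the ram's axis and 205 mm above the bench, with the press's axes. The star turns in the upright x-z plane through this point, 82 mm clear of the head. Four bare steel spokes, 10 mm thick, 90 deg apart, each ending in a black ball of 27 mm diameter centred 109 mm out; hub 48 mm in diameter, 30 mm thick
- star (a joint): turn of the star, rad, 0 (ram up) to 3.5. At 0 one spoke points to the front (-x), 30 deg above level, the others follow at quarter turns; as it grows the front spoke goes down, the top one comes to the front, and the ram goes down 14 mm per rad. Stays where left. Pushed 80 mm out it takes 1 to 3 N free, about 10 N while the cap slides on, then rises by some 5 N per mm once the cap has bottomed
- push_plate (a point): middle of the top edge of the front face of the slide's upright push plate (aluminium, 46 mm wide, 50 mm tall, 8 mm thick; the edge is 73 mm above the bench, the slide's deck 37 mm). The press's axes: push the plate in +x
- slide (a joint): how far the aluminium slide carrying the vial is pushed in along the press's +x, m: 0 pulled out, 0.050 at the stop, where the vial stands under the ram. About 3 N moves it and it stays where it is left
- ram_nose (a point): centre of the underside of the ram's pressing pad (dark steel disc, 32 mm diameter); the ram is a 24 mm square steel bar that moves straight up and down
- cap_top (a point): centre of the top of the white press-on cap (26 mm diameter, 13 mm tall) on the vial. It still has 4 to 6 mm to go before it bottoms on the neck; where that is differs from vial to vial by 1 mm either way and must be felt. The ram needs 50 N to slide it on, and it stays where it is left
- ram: the ram with its pressing pad; origin at ram_nose
- vial: clear glass vial, 43 mm diameter, about 70 mm tall with the cap home (1 mm more or less), clamped upright in a grey collar (58 mm diameter, 20 mm high) on the slide; origin at the centre of its underside. The glass breaks if the ram bears on the cap with more than 150 N, about 27 N at a spoke 80 mm out from the hub centre
- spare_vial: bystander: a finished capped vial, 43 mm diameter, 71 mm tall, standing on the bench; origin under its centre
- carton: bystander: a white carton with a green band, 55 x 50 x 85 mm; origin under its centre
- dish: bystander: a round steel dish, 110 mm diameter, 35 mm high; origin under its centre

How it is judged:
By the outcome, as a careful person would: the job done as asked, in the order asked, and still so for the second after the job is handed in, with the robot touching nothing.
It also fails if it takes over 72 s, if anything falls off the work surface, if the arm or the gripper's body presses on something with over 40 N, if the wrist force passes 120 N, or if a joint passes its speed limit or range.

### The arm

A 6-joint arm with a two-finger parallel gripper is mounted at the origin on the work surface. World frame = base frame: x ahead of the robot, y to its left, z up, the work surface at z = 0. Lengths are in m, angles in rad, forces in N, time in s.
With the tool pointing down it reaches from about 0.2 to 0.875 m from the base axis. Payload 3.4 kg.
Tool frame: the origin (TCP) lies between the finger pads; the fingertips stand 25 mm ahead of it and the grasp point (between the pads) lies 6 mm ahead of it (r.nose_length is the z of the fingertips in the tool frame, in m); z points along the fingers, y is the line along which they close (so a half turn about z gives the same grasp; the last joint's range is limited). The gripper opens to 94 mm and grips with 3 to 60 N. Pads are 16 mm wide; open, the fingers measure 119 mm over their backs; the gripper's body (75 mm by 177 mm) begins 78 mm behind the grasp point.
Start: joints at [1.152, 0.276, 1.505, -0, 1.361, -0.121], TCP at [0.169, 0.55, 0.23] pointing down, gripper open.
Joint ranges: [-2.89, 2.89], [-0.75, 2.08], [0.22, 2.7], [-1.18, 4.32], [0.11, 2.71], [-2.7, 2.7]. Speed limits (rad/s): [2.57, 2.57, 3.14, 3.14, 3.14, 3.14].

### API

Orientations are given as a unit quaternion [w, x, y, z].
In Python, from plant import r, gripper_to, inverse_kinematics, vision, models, telemetry gives the robot as it stands. Calls block until the motion is done:
- r.move_to(position, orientation): joint-space move of the TCP to a pose.
- r.move_l(position, rot=None, vel=0.15, guard=None): straight line of the TCP; rot=None keeps the orientation; vel is the mean speed in m/s. With guard (N) it stops when the force on the tool has changed by that much, and returns True; else False.
- r.movej(angles): joint-space move.
- gripper_to(opening, f_grip=None): finger opening in m; f_grip is the grip in N (None keeps the last); returns when the fingers have stopped.
- r.hold(seconds).
- inverse_kinematics(position, orientation): joint angles nearest the present ones, or None.
- vision.snapshot(name): name is "side" or "top"; returns the picture (400x640x3 uint8, red, green, blue); there is no depth.
- vision.get_calibration(name): a dict with "fx", "fy", "cx", "cy" (pixels), "D" ([k1, k2, p1, p2, k3] as OpenCV has them; the pictures are not rectified), "position" and "orientation" of the camera in the world. Camera axes: x right, y down, z forward; pixel columns grow to the right and rows downward; lengths in m; the calibration is good to about 2 mm. A picture is of the moment at which its call begins. get_calibration takes no time and is no camera call.
A pose or a line that the arm cannot do raises r.PlanningError and nothing moves.
- r.sign_off(): hands the job in; it is judged then, once.
Trained networks look in the newest picture that a camera, given by its name, has taken for a name from the list of things; names that differ only in an ending like _2 or _b are one class to them, and where a whole thing is asked for, a point or a joint stands for the part that bears it (a point fixed in the world has none). Each returns a list of dicts, best first, with "score" (0 to 1); they miss things now and then, are a little off and sometimes report something else, mostly with a low value. They report only what shows in the picture. A call takes as long as a camera call.
- models.boxes_of(thing, camera): "at" ([x, y, z] in m, in world coordinates, good to about 4 mm: the middle of the surface that is visible of it).
- models.regions_of(thing, camera): "pixels" (400x640 bool, what is visible of it).
- models.mark_of(thing, camera): "at" ([x, y, z] in m, in world coordinates, good to about 4 mm: a listed point, or the origin of a listed thing).
Readings, each from a call of its own:
- telemetry.current_t(): time.
- telemetry.current_joints(): joint angles.
- telemetry.current_dq(): joint speeds.
- telemetry.current_joint_efforts(): joint torques, N m.
- telemetry.current_ee_pos(): TCP position.
- telemetry.current_tool_rot(): TCP orientation.
- telemetry.current_wrist_force(): force on the tool from outside, world axes, zero at the start.
- telemetry.current_torque(): the same for the moment, N m.
- telemetry.current_opening(): finger opening in m.
- telemetry.current_finger_force(): force on a finger pad.
Only numpy, scipy, OpenCV 4.12 (cv2) and the standard library are available. Lean on these libraries where they do the work, as an engineer would, in place of code of your own. Each camera call takes 0.05 s, during which the arm holds its last target. There are 200 camera calls.

## Working session

There is one attempt and no reset: what is moved stays moved. The work goes in short steps, each a Python script; the robot and the scene stay as the last script left them, time stands still between calls to the robot, and variables do not carry over. Pictures are saved under pics/ and viewed, at most 10 in all, crops included, and the job is handed in when it is done.

```bash
ls; mkdir -p pics; python3 - <<'E'
from plant import r, vision, models, telemetry
import cv2, numpy as np
for c in("side","top"):
    im=vision.snapshot(c); cv2.imwrite(f"pics/a_{c}.png",im[:,:,::-1])
    k=vision.get_calibration(c); print(c,{a:np.round(b,3).tolist() for a,b in k.items()})
    for t in["press","hub","push_plate","ram_nose","cap_top","vial","spare_vial","carton","dish"]:
        print(t,[(np.round(d["at"],3).tolist(),round(d["score"],2)) for d in models.mark_of(t,c)[:2]])
print(telemetry.current_t(),telemetry.current_tool_rot(),r.nose_length)
E
```

```text
pics
side {'fx': 457.208, 'fy': 457.208, 'cx': 320.758, 'cy': 207.972, 'D': [-0.021, 0.0, 0.0, 0.0, 0.0], 'position': [0.321, -0.986, 0.905], 'orientation': [-0.447, 0.888, -0.094, 0.059]}
press [([0.572, 0.112, 0.0], 0.72)]
hub [([0.595, -0.005, 0.203], 0.84)]
push_plate [([0.457, 0.11, 0.07], 0.97), ([0.522, 0.349, 0.005], 0.73)]
ram_nose [([0.569, 0.111, 0.141], 0.63)]
cap_top [([0.535, 0.114, 0.112], 0.61)]
vial [([0.536, 0.107, 0.039], 0.45)]
spare_vial [([0.428, -0.316, 0.003], 0.94)]
carton [([0.525, 0.349, 0.005], 0.88), ([0.455, 0.111, 0.072], 0.61)]
dish [([0.661, -0.351, -0.0], 0.66), ([0.524, 0.346, 0.003], 0.29)]
top {'fx': 413.628, 'fy': 413.628, 'cx': 321.621, 'cy': 208.497, 'D': [-0.038, 0.0, 0.0, 0.0, 0.0], 'position': [0.435, -0.001, 1.293], 'orientation': [-0.028, 0.715, -0.698, 0.034]}
press [([0.572, 0.109, -0.002], 0.91)]
hub [([0.598, -0.006, 0.208], 0.79)]
push_plate [([0.454, 0.111, 0.075], 0.81)]
ram_nose []
cap_top []
vial [([0.537, 0.112, 0.037], 0.54)]
spare_vial [([0.426, -0.316, 0.001], 0.76)]
carton [([0.524, 0.345, 0.001], 0.68), ([0.595, -0.008, 0.208], 0.58)]
dish [([0.662, -0.35, 0.001], 0.74), ([0.575, 0.112, 0.145], 0.53)]
1.0 [1.43886105e-05 1.48379869e-01 9.88930438e-01 6.23000425e-05] 0.025
```

View pics/a_side.png

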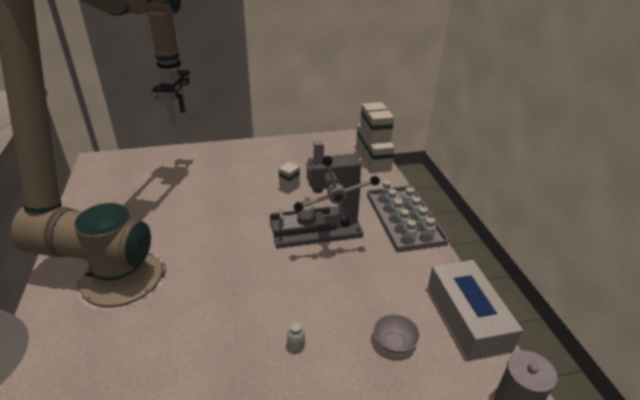

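View pics/a_top.png

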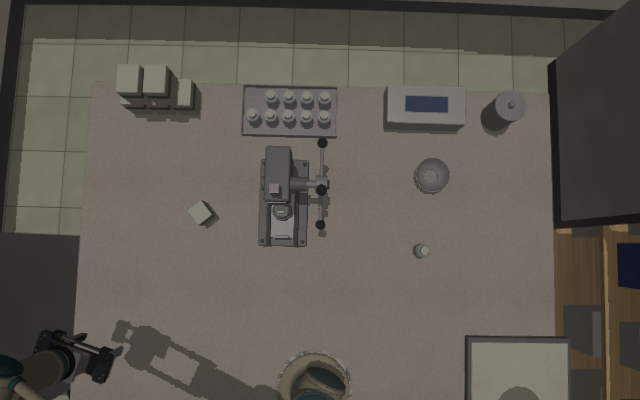

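The side view shows the press around (320,200), with the star hub at (337,192) and balls at (298,207), (327,161) and (375,181). The top view shows the hub at (321,188), the front ball at (320,225) and the push plate at (281,237). Both match the marks: yaw is about 0, and hub minus press is (25,-116) mm. Next I'm checking reach for the push and for a sideways pin on the spokes.

```bash
cat > h.py <<'E'
from plant import r, gripper_to, inverse_kinematics as ik, vision, models, telemetry as T
import numpy as np, cv2
from scipy.spatial.transform import Rotation as R
P=np.array([.572,.1105,0]); H=np.array([.597,-.0055,.205]); PLATE=np.array([.4555,.1105,.073])
def q(x,y,z):
    a=R.from_matrix(np.c_[x,y,z]).as_quat(); return a[[3,0,1,2]]
def frame(z,y):
    z=np.array(z,float);z/=np.linalg.norm(z); y=np.array(y,float); y-=z*(y@z); y/=np.linalg.norm(y)
    return q(np.cross(y,z),y,z)
def tan(th): return np.array([-np.sin(th),0,-np.cos(th)])   # push direction (star grows)
def rad(th): return np.array([-np.cos(th),0,np.sin(th)])
E
python3 - <<'E'
from h import *
for b in(30,40,50):
  for s in(1,-1):
    b_=np.radians(b); z=np.array([np.sin(b_),0,-np.cos(b_)])
    for x in(-.03,.05):
        tip=PLATE+[x,0,-.018]; s_=ik(tip-.025*z,frame(z,[0,s,0])); print("push",b,s,x,None if s_ is None else np.round(s_,2))
for b in(0,20):
  for name in "A","B":
    for s in(1,-1):
      for th in(70,50,30,0,-30,-50):
        t=np.radians(th); b_=np.radians(b); z=np.array([0,np.cos(b_),-np.sin(b_)])
        y=s*(tan(t) if name=="A" else rad(t))
        p=H+.078*rad(t)+[0,.012,0]-.025*z
        s_=ik(p,frame(z,y)); print(b,name,s,th,None if s_ is None else np.round(s_,2))
E
```

```text
push 30 1 -0.03 [ 0.17  0.06  2.43 -0.58  0.16 -0.84]
push 30 1 0.05 [ 0.13  0.16  2.29 -0.38  0.17 -1.08]
push 30 -1 -0.03 [ 0.17  0.06  2.43 -0.58  0.16  2.3 ]
push 30 -1 0.05 [ 0.13  0.16  2.29 -0.38  0.17  2.06]
push 40 1 -0.03 [0.22 0.12 2.59 3.65 0.29 1.25]
push 40 1 0.05 [0.16 0.2  2.45 3.61 0.23 1.24]
push 40 -1 -0.03 [ 0.22  0.12  2.59  3.65  0.29 -1.89]
push 40 -1 0.05 [ 0.16  0.2   2.45  3.61  0.23 -1.9 ]
push 50 1 -0.03 None
push 50 1 0.05 [0.19 0.34 2.63 3.37 0.7  1.52]
push 50 -1 -0.03 None
push 50 -1 0.05 [ 0.19  0.34  2.63  3.37  0.7  -1.62]
0 A 1 70 [-0.69  0.72  1.6   1.06  2.06  1.91]
0 A 1 50 [-0.72  0.72  1.65  1.01  2.04  1.5 ]
0 A 1 30 [-0.73  0.74  1.7   0.97  2.02  1.09]
0 A 1 0 [-0.74  0.79  1.73  0.93  1.98  0.49]
0 A 1 -30 [-0.73  0.85  1.72  0.92  1.94 -0.08]
0 A 1 -50 [-0.72  0.89  1.68  0.94  1.93 -0.43]
0 A -1 70 [-0.69  0.72  1.6   1.06  2.06 -1.23]
0 A -1 50 [-0.72  0.72  1.65  1.01  2.04 -1.64]
0 A -1 30 [-0.73  0.74  1.7   0.97  2.02 -2.05]
0 A -1 0 [-0.74  0.79  1.73  0.93  1.98 -2.66]
0 A -1 -30 None
0 A -1 -50 None
0 B 1 70 None
0 B 1 50 None
0 
[... 811 characters left out ...]
8]
20 A -1 50 [-0.69  0.55  1.59  0.87  1.9  -1.48]
20 A -1 30 [-0.71  0.55  1.64  0.85  1.87 -1.89]
20 A -1 0 [-0.72  0.59  1.7   0.82  1.81 -2.52]
20 A -1 -30 None
20 A -1 -50 None
20 B 1 70 [-0.67  0.56  1.52  0.9   1.92 -2.7 ]
20 B 1 50 None
20 B 1 30 None
20 B 1 0 [-0.72  0.59  1.7   0.82  1.81  2.2 ]
20 B 1 -30 [-0.71  0.65  1.7   0.82  1.76  1.66]
20 B 1 -50 [-0.69  0.69  1.68  0.83  1.74  1.31]
20 B -1 70 [-0.67  0.56  1.52  0.9   1.92  0.45]
20 B -1 50 [-0.69  0.55  1.59  0.87  1.9   0.03]
20 B -1 30 [-0.71  0.55  1.64  0.85  1.87 -0.37]
20 B -1 0 [-0.72  0.59  1.7   0.82  1.81 -0.94]
20 B -1 -30 [-0.71  0.65  1.7   0.82  1.76 -1.48]
20 B -1 -50 [-0.69  0.69  1.68  0.83  1.74 -1.83]
```

```bash
python3 - <<'E'
from h import *
b=np.radians(20); z=np.array([np.sin(b),0,-np.cos(b)]); Q=frame(z,[0,1,0])
tcp=lambda tip: np.array(tip)-.025*z
gripper_to(0.0)
S=PLATE+[-.045,.003,-.022]
r.move_to(tcp(S+[0,0,.12]),Q)
r.move_l(tcp(S),vel=.15)
f0=T.current_wrist_force(); p0=T.current_ee_pos()
print("contact",r.move_l(tcp(S+[.06,0,0]),vel=.05,guard=2), T.current_ee_pos()-p0, T.current_wrist_force()-f0)
print("stop",r.move_l(tcp(S+[.115,0,0]),vel=.05,guard=13), T.current_ee_pos()-p0, T.current_wrist_force()-f0)
p=T.current_ee_pos(); r.move_l(p-[.03,0,0]); 
for c in("side","top"):
    im=vision.snapshot(c); cv2.imwrite(f"pics/b_{c}.png",im[:,:,::-1])
    for t in("push_plate","cap_top","ram_nose"): print(c,t,[(np.round(d["at"],3).tolist(),round(d["score"],2)) for d in models.mark_of(t,c)[:2]])
print(T.current_t())
E
```

```text
contact True [ 0.03590439 -0.00039989 -0.00076694] [-0.88433932  0.76653062 -0.34310034]
stop True [ 0.06907007 -0.00079382 -0.00247664] [-1.76065507  0.22697829  0.28582986]
side push_plate [([0.492, 0.11, 0.07], 0.85)]
side cap_top [([0.57, 0.114, 0.113], 0.59)]
side ram_nose [([0.571, 0.112, 0.145], 0.63)]
top push_plate [([0.488, 0.109, 0.077], 0.84)]
top cap_top []
top ram_nose []
7.5333
```

The slide has moved only about 34 mm of 50: the plate mark went from 0.4555 to 0.490. So the guard tripped early, and I'll push again while reading the force.

```bash
python3 - <<'E'
from h import *
b=np.radians(20); z=np.array([np.sin(b),0,-np.cos(b)])
f0=T.current_wrist_force(); p=T.current_ee_pos(); print(p+.025*z)
y,zz=(PLATE+[0,.003,-.022]-.025*z)[1:]
r.move_l([p[0]+.026,y,zz],vel=.1)
x=p[0]+.026
for i in range(14):
    x+=.003
    g=r.move_l([x,y,zz],vel=.03,guard=20); e=T.current_ee_pos(); f=T.current_wrist_force()-f0
    print(g,np.round(e-p,4),np.round(f,1))
    if g or f[0]<-9: break
im=vision.snapshot("top"); cv2.imwrite("pics/c_top.png",im[:,:,::-1])
for c in("top","side"):
    vision.snapshot(c); print([(np.round(d["at"],3).tolist(),round(d["score"],2)) for d in models.mark_of("push_plate",c)[:2]])
print(T.current_t())
cv2.imwrite("pics/c_crop.png",cv2.resize(im[120:260,230:350,::-1],None,fx=4,fy=4))
E
```

```text
[0.45077706 0.11305683 0.04910294]
False [0.0289 0.0004 0.0019] [-1.2  0.  -0.1]
False [0.0301 0.0003 0.0012] [-5.1 -0.1  2.7]
False [0.0305 0.     0.0001] [-9.8 -0.2  5.3]
[([0.487, 0.114, 0.072], 0.73), ([0.597, -0.009, 0.207], 0.59)]
[([0.488, 0.109, 0.072], 0.65), ([0.569, 0.111, 0.117], 0.42)]
8.95
```

View pics/c_crop.png

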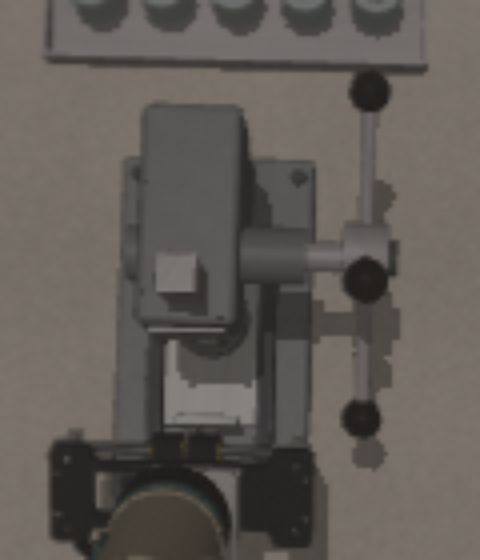

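The crop shows the fingers at (185,445) on the plate, the vial under the head at (210,335), and the star's front ball at (362,418). The slide started part way in: vial and ram were 35 mm apart, and the slide moved 35 mm to a hard stop. The cap mark (0.570) now matches the ram axis (0.571), so the slide is home. Next is the first stroke.

```bash
cat >> h.py <<'E'
RHO=.078
def pose(phi,off,y=.012):
    """TCP pose: pin beside the spoke at phi (deg), off>0 above (pushes down), off<0 below"""
    t=np.radians(phi); return H+RHO*rad(t)-off*tan(t)+[0,y-.025,0], frame([0,1,0],tan(t))
def state(f0,phi):
    t=np.radians(phi); f=T.current_wrist_force()-f0; d=T.current_ee_pos()-H
    return -f@tan(t), f, np.degrees(np.arctan2(d[2],-d[0])), np.hypot(d[0],d[2])
def enter(phi,off):
    p,Q=pose(phi,off,-.06); r.move_l(p,Q,vel=.25) if np.linalg.norm(p-T.current_ee_pos())<.25 else r.move_to(p,Q)
    r.move_l(pose(phi,off)[0],vel=.15); r.hold(.1); return T.current_wrist_force()
def leave(back):   # back: deg to back off along the arc first
    p=T.current_ee_pos(); r.move_l(p+back,vel=.1); p=T.current_ee_pos(); r.move_l([p[0],H[1]-.085,p[2]],vel=.25)
E
python3 - <<'E'
from h import *
p=T.current_ee_pos(); r.move_l(p-[.06,0,0],vel=.2); r.move_l(p+[-.1,0,.25],vel=.3)
Q=pose(30,0)[1]
r.move_to([.45,-.2,.32],Q)
f0=enter(30,.028); print("in",T.current_t(),f0, T.current_ee_pos())
for phi in np.arange(30,-51,-8):
    g=r.move_l(*pose(phi,.0175),vel=.1,guard=10); F,f,a,rr=state(f0,phi)
    print(phi,g,round(F,1),np.round(f,1),round(a,1),round(rr,4),round(T.current_t(),2))
    if g or F>9: break
for c in("side","top"):
    im=vision.snapshot(c); cv2.imwrite(f"pics/d_{c}.png",im[:,:,::-1])
cv2.imwrite("pics/d_crop.png",cv2.resize(vision.snapshot("side")[120:260,240:420,::-1],None,fx=4,fy=4))
E
```

```text
in 14.1 [ 0.20946224 -0.4631568   0.24846355] [ 0.54373131 -0.01958991  0.26823387]
30 False -0.2 [ 0.   0.5 -0.3] 42.5 0.0796 14.36
22 False 0.2 [0.  0.3 0.2] 34.9 0.0798 14.65
14 False -0.5 [ 0.2  0.6 -0.5] 27.0 0.0798 14.94
6 False -0.9 [-0.   0.5 -0.9] 19.0 0.0797 15.23
-2 False -0.6 [-0.4 -0.4 -0.6] 11.0 0.0797 15.53
-10 False -0.0 [0.4 0.6 0. ] 3.0 0.0797 15.82
-18 False -0.1 [ 0.5 -0.3  0.1] -5.0 0.0798 16.11
-26 False 0.7 [-0.4  0.2  0.6] -13.1 0.0798 16.4
-34 False -0.3 [-0.1  0.1 -0.4] -21.1 0.0798 16.69
-42 False 0.2 [-0.5  0.9 -0.1] -29.1 0.0798 16.98
-50 False 0.2 [-0.4  0.4 -0.2] -37.1 0.0798 17.27
```

View pics/d_crop.png

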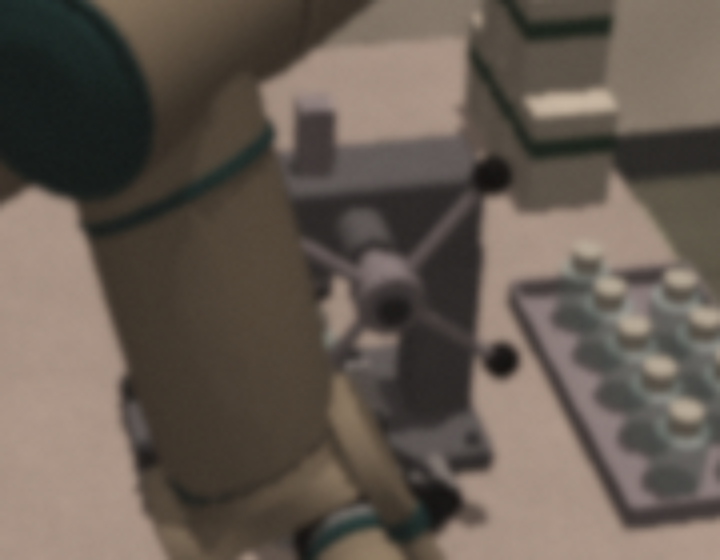

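The crop shows the hub at (390,290) and balls at (490,172) and (500,360), with the arm hiding the front. The push force was nearly zero, so I'm checking the star angle against the projected ball positions.

```bash
cat >> h.py <<'E'
def proj(pts,c):
    k=vision.get_calibration(c); o=np.array(k["orientation"]); Rm=R.from_quat(o[[1,2,3,0]]).as_matrix()
    pc=(np.array(pts)-k["position"])@Rm
    K=np.array([[k["fx"],0,k["cx"]],[0,k["fy"],k["cy"]],[0,0,1]])
    return cv2.projectPoints(pc,np.zeros(3),np.zeros(3),K,np.array(k["D"]))[0][:,0]
E
python3 - <<'E'
from h import *
for s in (0,60,65,70,75,80,85):
    print(s,[np.round(proj([H+.109*rad(np.radians(30-s+90*k))],"side")[0]).tolist() for k in range(4)])
print(T.current_ee_pos(), proj([H],"side"), T.current_opening())
E
```

```text
0 [[301.0, 180.0], [358.0, 161.0], [368.0, 206.0], [316.0, 223.0]]
60 [[301.0, 213.0], [317.0, 165.0], [371.0, 173.0], [353.0, 218.0]]
65 [[303.0, 216.0], [313.0, 167.0], [369.0, 170.0], [356.0, 217.0]]
70 [[305.0, 217.0], [311.0, 169.0], [367.0, 168.0], [359.0, 215.0]]
75 [[308.0, 219.0], [308.0, 172.0], [365.0, 166.0], [361.0, 213.0]]
80 [[310.0, 221.0], [305.0, 174.0], [363.0, 164.0], [363.0, 210.0]]
85 [[313.0, 222.0], [303.0, 177.0], [360.0, 162.0], [366.0, 208.0]]
[ 0.53332944 -0.01853313  0.15695394] [[335.75924618 193.209166  ]] 0.00037689877536966753
```

```bash
python3 - <<'E'
from h import *
for s in (0,48,81,138,171):
    print(s,np.round(proj([P+[dx,dy,.313-.014*np.radians(s)] for dx in(-.012,.012) for dy in(-.012,.012)],"side"),1).tolist())
a=cv2.imread("pics/a_side.png");d=cv2.imread("pics/d_side.png")
s=lambda im:cv2.resize(im[125:235,280:390],None,fx=5,fy=5,interpolation=cv2.INTER_CUBIC)
cv2.imwrite("pics/e.png",np.clip(np.hstack([s(a),s(d)])[:, :]*1.5,0,255)[:, :].astype(np.uint8)[:, :][:550,:1100])
im=cv2.imread("pics/e.png"); cv2.imwrite("pics/e.png",cv2.resize(im,(800,400)))
print([(np.round(x["at"],3).tolist(),x["score"]) for t in("ram_nose","cap_top") for x in models.mark_of(t,"side")[:2]])
E
```

```text
0 [[314.8, 140.7], [313.0, 136.7], [323.4, 140.0], [321.4, 135.9]]
48 [[314.7, 144.6], [312.9, 140.5], [323.3, 143.8], [321.4, 139.7]]
81 [[314.7, 147.2], [312.9, 143.0], [323.2, 146.4], [321.3, 142.3]]
138 [[314.6, 151.6], [312.9, 147.4], [323.1, 150.8], [321.2, 146.7]]
171 [[314.6, 154.1], [312.8, 150.0], [323.0, 153.3], [321.1, 149.2]]
[([0.573, 0.11, 0.135], 0.54)]
```

View pics/e.png

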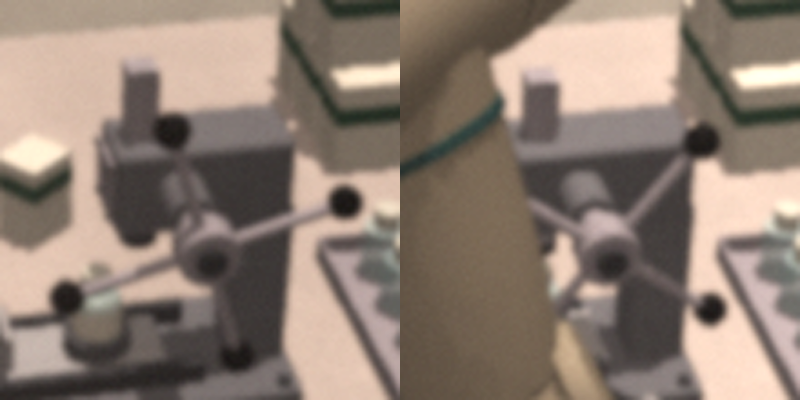

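Left panel: at the start the balls were at (65,298), (172,130), (345,200) and (237,355), and the ram top was at (140,65). That means the star started at about 48 deg, not 0. Right panel: it is now at about 81 deg, and the ram top height agrees. I estimate cap contact near 150–175 deg, so the second stroke goes to about 150 deg with force monitoring.

```bash
python3 - <<'E'
from h import *
leave(-.012*tan(np.radians(-50)))
f0=enter(41,.032); print("in",T.current_t(),f0)
for phi in list(range(38,-11,-8))+list(range(-13,-31,-3)):
    g=r.move_l(*pose(phi,.0175),vel=.1 if phi>-10 else .06,guard=7); F,f,a,rr=state(f0,phi)
    print(phi,120-phi,g,round(F,1),np.round(f,1),round(a,1),round(rr,4),round(T.current_t(),2))
    if g or F>7: break
im=vision.snapshot("side"); cv2.imwrite("pics/f_side.png",im[:,:,::-1])
print([(t,np.round(x["at"],3).tolist(),x["score"]) for t in("ram_nose","cap_top") for x in models.mark_of(t,"side")[:2]])
cv2.imwrite("pics/f.png",cv2.resize(im[125:235,280:390,::-1],None,fx=5,fy=5,interpolation=cv2.INTER_CUBIC))
E
```

```text
in 20.7167 [-0.26287544  0.45278872  0.09881794]
38 82 False 0.4 [-0.5 -0.3  0.8] 50.8 0.0797 21.05
30 90 False 0.3 [ 0.  -0.7  0.3] 43.0 0.0798 21.34
22 98 False -0.0 [ 0.2 -0.2 -0.1] 35.0 0.0797 21.63
14 106 False 0.3 [ 0.1 -0.7  0.2] 26.9 0.0797 21.93
6 114 False 0.1 [ 0.7 -1.1  0. ] 18.9 0.0797 22.22
-2 122 False 0.2 [ 0.8 -0.5  0.2] 10.9 0.0797 22.51
-10 130 False 0.3 [-0.9 -0.5  0.1] 2.9 0.0797 22.84
-13 133 False -0.3 [ 1.1 -0.4 -0. ] -0.1 0.0798 23.09
-16 136 False 0.4 [ 0.4 -1.6  0.5] -3.3 0.0799 23.34
-19 139 False 0.5 [-0.6 -0.8  0.4] -6.3 0.0799 23.59
-22 142 False -0.5 [-0.1  0.4 -0.6] -9.3 0.0799 23.84
-25 145 False -0.6 [ 1.1  0.3 -0.2] -12.3 0.0799 24.09
-28 148 False -0.1 [ 0.5 -0.5  0.1] -15.3 0.0799 24.34
[('ram_nose', [0.568, 0.11, 0.12], 0.72), ('ram_nose', [0.574, 0.109, -0.0], 0.35)]
```

View pics/f.png

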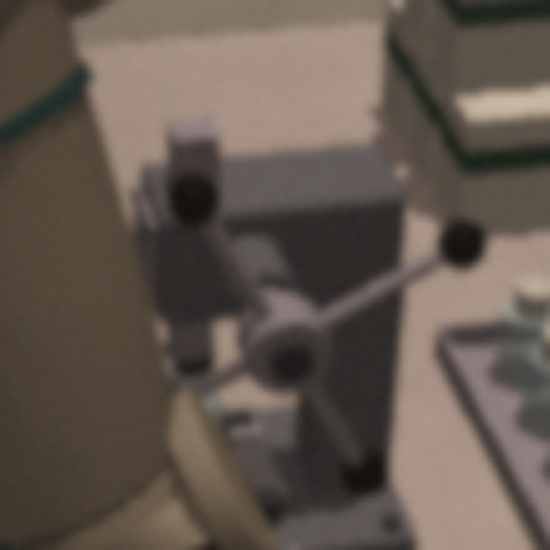

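Balls at (192,198) and (460,243) put the star at about 149 deg, and the pad at (192,360) is just above the cap. Next comes the pressing stroke on the following spoke, at about 60 deg, in fine steps while feeling the force.

```bash
cat > press.py <<'E'
from h import *
leave(-.012*tan(np.radians(-28)))
f0=enter(61,.032); print("in",T.current_t(),f0)
phi=60.; n=0
while phi>5:
    g=r.move_l(*pose(phi,.0175),vel=.05,guard=8)
    L=[]
    for _ in range(3): r.hold(.015); L.append(state(f0,phi))
    F=np.mean([l[0] for l in L]); a=L[-1][2]
    print(round(phi,1),round(210-phi,1),g,round(F,1),round(a,2),round(L[-1][3],4),round(T.current_t(),2))
    if F>=15.5 or g: break
    phi-=3 if F<3 and phi>44 else 1.5 if F<3 else .7
E
python3 press.py
```

```text
in 27.6417 [-0.06710685 -0.82886816  0.17575882]
60.0 150.0 False -0.1 72.72 0.0799 28.16
57.0 153.0 False -0.6 69.75 0.0799 28.46
54.0 156.0 False 0.1 66.75 0.0799 28.76
51.0 159.0 False 1.9 63.94 0.0798 29.06
48.0 162.0 False 5.9 61.87 0.0801 29.36
47.3 162.7 False 7.6 61.68 0.0802 29.66
46.6 163.4 False 8.7 61.15 0.0802 29.96
45.9 164.1 False 8.8 60.49 0.0802 30.26
45.2 164.8 False 8.3 59.8 0.0803 30.56
44.5 165.5 False 8.8 59.1 0.0802 30.86
43.8 166.2 False 8.9 58.4 0.0803 31.16
43.1 166.9 False 8.5 57.7 0.0802 31.46
42.4 167.6 False 8.5 57.0 0.0803 31.76
41.7 168.3 False 8.6 56.31 0.0803 32.06
41.0 169.0 False 8.6 55.6 0.0803 32.36
40.3 169.7 False 9.6 54.9 0.0803 32.66
39.6 170.4 False 8.8 54.21 0.0803 32.96
38.9 171.1 False 8.7 53.51 0.0803 33.26
38.2 171.8 False 8.7 52.82 0.0803 33.56
37.5 172.5 False 8.9 52.12 0.0803 33.86
36.8 173.2 False 8.5 51.43 0.0803 34.16
36.1 173.9 False 8.0 50.73 0.0803 34.46
35.4 174.6 False 8.3 50.03 0.0803 34.76
34.7 175.3 False 8.8 49.33 0.0803 35.06
34.0 176.0 False 8.3 48.65 0.0803 35.36
33.3 176.7 False 8.6 47.96 0.0803 35.66
32.6 177.4 False 8.2 47.26 0.0803 35.96
31.9 178.1 False 8.3 46.56 0.0803 36.26
31.2 178.8 False 8.4 45.86 0.0803 36.56
30.5 179.5 False 8.3 45.18 0.0803 36.86
29.8 180.2 False 8.4 44.48 0.0803 37.16
29.1 180.9 False 8.1 43.78 0.0803 37.46
28.4 181.6 False 9.0 43.1 0.0803 37.76
27.7 182.3 False 9.3 42.48 0.0803 38.06
27.0 183.0 False 9.8 42.09 0.0804 38.36
26.3 183.7 False 11.5 41.71 0.0805 38.66
25.6 184.4 False 12.4 41.35 0.0806 38.96
24.9 185.1 False 13.6 40.98 0.0807 39.26
24.2 185.8 False 15.1 40.6 0.0808 39.56
23.5 186.5 False 16.5 40.23 0.0808 39.86
```

The force held at about 8.5 N for 19 deg (4.7 mm of ram), then climbed steadily to 16.5 N, so the cap is home. I'll stop pressing and wind back from below in two strokes.

```bash
python3 - <<'E'
from h import *
leave(-.012*tan(np.radians(24)))
for a,phis in ((26,range(26,71,8)),(-18,range(-18,56,8))):
    f0=enter(a-1,-.032); print("in",T.current_t())
    for phi in list(phis)+[phis.stop-1]:
        g=r.move_l(*pose(phi,-.0175),vel=.1,guard=10); F=state(f0,phi)[0]
        print(phi,g,round(F,1),round(T.current_t(),2))
        if g: break
    leave(.012*tan(np.radians(phi)))
p=T.current_ee_pos(); r.move_l(p+[0,-.08,.03],vel=.25)
im=vision.snapshot("side"); cv2.imwrite("pics/g_side.png",im[:,:,::-1])
print([(t,np.round(x["at"],3).tolist(),x["score"]) for t in("ram_nose","cap_top","push_plate","spare_vial","dish","carton") for x in models.mark_of(t,"side")[:1]])
cv2.imwrite("pics/g.png",cv2.resize(im[125:235,260:390,::-1],None,fx=5,fy=5,interpolation=cv2.INTER_CUBIC)); print(T.current_t(),T.current_wrist_force())
E
```

```text
in 41.7583
26 False 0.7 42.07
34 False 1.4 42.36
42 False 0.4 42.65
50 False 0.5 42.94
58 False -0.3 43.23
66 False 0.5 43.52
70 False -0.2 43.77
in 46.925
-18 False -0.6 47.23
-10 False -0.2 47.52
-2 False -0.6 47.82
6 False 0.3 48.11
14 False -0.2 48.4
22 False -0.3 48.69
30 False 0.1 48.98
38 False -1.2 49.27
46 False -1.1 49.57
54 False -1.0 49.86
55 False -2.7 50.11
[('ram_nose', [0.569, 0.108, 0.134], 0.59), ('cap_top', [0.57, 0.111, 0.108], 0.57), ('spare_vial', [0.428, -0.316, 0.002], 0.57), ('dish', [0.66, -0.352, -0.003], 0.61), ('carton', [0.525, 0.348, 0.004], 0.48)]
51.6667 [-0.41213075  0.26012242 -0.27008446]
```

View pics/g.png

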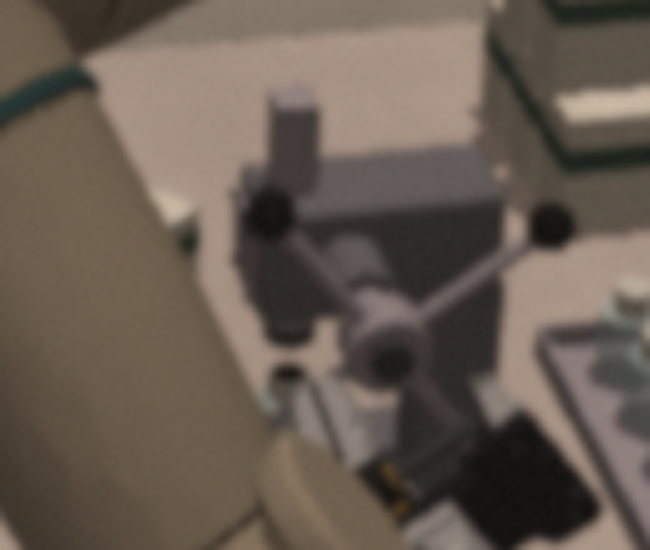

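Balls at (270,212) and (552,224) put the star at about 66 deg, so the ram is up about 28 mm. The pad at (290,330) stands well clear of the cap at (288,375); the marks read 0.134 and 0.108. Bystanders are unmoved and the arm is clear.

```bash
python3 -c "
from h import *
print(r.sign_off(), T.current_t())"
```

```text
the job is handed in; nothing more can be done
the job is handed in; nothing more can be done
```

The job is handed in: the slide is fully in, the cap was felt home (peak 16.5 N at the spoke, against the 27 N glass limit), and the ram is wound back about 26 to 28 mm above the cap, with the bystanders where they were.

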